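# Bed the middle tile of a bottle plinth

## Task

The middle marble tile of the bottle-display plinth stands proud on its springs. First lift the blue folded sign off it and hang it astride the horizontal rail, then slide the orange spacer all the way down into the one joint beside the middle tile that is wide enough for it, with neither end sticking out, and let go of it. Finally press the middle tile down until it is flush with its neighbours and finish while still holding it down with the fingers, leaving the bottles, cans, jar and coasters where they stand.

Things in the scene. Friction and masses are not known exactly. Their poses are not given: they have to be found in the camera images.
- plinth: Fixed dark steel base plate, 130 (x) x 250 (y) x 8 mm, lying on the counter; origin at the centre of its underside. Three white marble tiles, each 100 mm long in x, sit on it in a row along its y axis with the middle tile at its centre. The joints between tiles run along its x axis, are open at the top and both ends, and have the plate's top (8 mm up) as floor. Its yaw is that of all the tiles.
- tile_top (a point): Centre of the top face of the middle tile, 100 (x) x 90 (y) x 20 mm, which moves only straight up and down on springs. Released, its top is 38 mm above the counter, 10 mm proud of the outer tiles (tops at 28 mm).
- middle_tile (a joint): How far the middle tile is pressed down, m: 0 released (10 mm proud), 0.010 at the stop, flush with its neighbours. It takes about 6 N to start it moving and 10 N to reach the stop; it springs up when let go.
- slim_tile: Fixed outer tile 100 (x) x 40 (y) x 20 mm, its top 28 mm above the counter; origin at the centre of its underside, 85 mm from the plinth's centre on its +y or its -y side (varies). It leaves a 20 mm wide joint to the middle tile, whose centre line is 55 mm from the plinth's centre.
- broad_tile: Fixed outer tile 100 (x) x 64 (y) x 20 mm on the other side, its top 28 mm above the counter; origin at the centre of its underside, 85 mm from the plinth's centre. It leaves only an 8 mm joint to the middle tile, too narrow for the spacer.
- spacer_mid (a point): Centre of the loose orange spacer, a plain bar 80 (its x) x 16 (its y) x 65 mm (z, upright), 50 to 110 g, standing on the counter on its long narrow face; its centre is 32.5 mm above its underside. Axes are the spacer's own. Seated in the joint, its underside is on the plinth plate and its top 73 mm above the counter.
- spacer: The same spacer, origin at the centre of its underside.
- sign_mid (a point): Centre, half-way up, of the loose blue folded sign: a rigid upside-down U, 40 (its x, outside) x 70 (its y) x 70 mm (z), walls and roof 4 mm thick, open below and at both y ends, 60 to 105 g. It stands on its two walls on the middle tile; the space between the walls is 32 mm wide and 66 mm high. It can be pinched across its walls (40 mm) near the roof.
- sign: The same sign, origin at the centre of its underside.
- rail_mid (a point): Middle of the axis of the fixed horizontal bar, 12 mm in diameter and 170 mm long, axis 130 mm above the counter; it runs along this point's y axis between two end posts. The sign hangs with its roof's underside resting on the bar and one wall each side.
- rail: The same rail with its posts, origin on the counter below the middle of the bar.
- can_a: Loose red drink can, 66 mm across, 115 mm tall, origin at its underside; leave alone.
- can_b: Another such red can; leave alone.
- mini: Loose amber miniature bottle, 36 mm across, 100 mm tall, origin at its underside; leave alone.
- jar: Loose amber jar with a brass-coloured lid, 76 mm across, 90 mm tall, origin at its underside; leave alone.
- tall_green: Loose green bottle, 76 mm across, 260 mm tall, origin at its underside; leave alone.
- coasters: Stack of cork coasters, 90 mm across, 20 mm tall, origin at its underside; leave alone.
Mind the look-alikes: they are no part of the job. What is shaped like the spacer but pink or red is not meant.

How it is judged (in metres and radians):
On the way, in this order (a step that is already met when the one before it is completed fails the run):
1. the sign hangs astride the rail, let go (y of sign_mid in the frame of rail_mid between -0.055 and 0.055 m and x of sign_mid in the frame of rail_mid between -0.025 and 0.025 m and z of sign_mid in the frame of rail_mid below -0.005 m and contact force between sign and rail above 0.3 N and angle between sign_mid's own z axis and vertical below 0.4 rad and linear speed of sign below 0.05 m/s and contact force between the fingers and sign below 0.05 N), for 0.2 s.
2. the spacer is fully down in the wide joint, let go (x of spacer_mid in the frame of plinth between -0.016 and 0.016 m and (y of spacer_mid in the frame of plinth between 0.045 and 0.065 m or y of spacer_mid in the frame of plinth between -0.065 and -0.045 m) and z of spacer_mid in the frame of plinth below 0.0445 m and angle between spacer_mid's own z axis and vertical below 0.25 rad and contact force between the fingers and spacer below 0.05 N), for 0.2 s.
At the end, for the whole second after the job is handed in: Sign let go, at rest astride the bar within 55 mm of its middle, tilt under 0.4 rad; spacer let go in the wide joint, down to within 4 mm, centred lengthwise within 16 mm, tilt under 0.25 rad; fingers press the middle tile with over 4 N, flush within 1.5 mm (all of step 1 and all of step 2 and value of joint middle_tile above 0.0085 m and contact force between the fingers and middle_tile above 4 N); the arm keeps its last pose, push and grip.
It fails at once if a bottle, can, the jar or the coaster stack is knocked over or shifted by more than 30 mm (distance of any of can_a, can_b, mini, jar, tall_green, coasters from where it was at the start of the episode above 0.03 m or angle between any of can_a, can_b, mini, jar, tall_green, coasters's own z axis and vertical above 0.5 rad).
It also fails if it takes over 72 s, if anything falls off the work surface, if the arm or the gripper's body presses on something with over 40 N, if the wrist force passes 120 N, or if a joint passes its speed limit or range.

## Robot

A 6-joint arm with a two-finger parallel gripper is mounted at the origin on the work surface. World frame = base frame: x ahead of the robot, y to its left, z up, the work surface at z = 0. Lengths are in m, angles in degrees, forces in N, time in s.
With the tool pointing down it reaches from about 0.4 to 0.825 m from the base axis. Payload 7 kg.
Tool frame: the origin (TCP) lies on the centre line of the jaws, within the pads' length; the fingertips stand r.nose_length ahead of it and the grasp point (between the pads) lies 2 mm behind it (r.nose_length is the distance from the TCP to the fingertips, in m); z points along the fingers, y is the direction in which the jaws open and shut (so a half turn about z gives the same grasp; the last joint's range is limited). The gripper opens to 88 mm and grips with 3 to 60 N. Pads are 19 mm wide; open, the fingers measure 130 mm over their backs; the gripper's body (78 mm by 193 mm) begins 47 mm behind the grasp point.
Start: joints at [83.199, 20.546, 0.682, 0, -70.136, -16.507], TCP at [0.267, 0.62, 0.244] pointing down, gripper open.
Joint ranges: [-176.03, 176.03], [-82.01, 121.73], [-58.28, 71.71], [-173.87, 95.51], [-174.79, -0.11], [-173.66, 173.66]. Speed limits (degrees/s): [136.94, 136.94, 172.46, 180, 180, 180].

## Interface

Orientations are given as [roll, pitch, yaw] about the fixed x, y, z axes, in that order (R = Rz(yaw) Ry(pitch) Rx(roll)).
In Python, from plant import r gives the robot as it stands.
- The arm moves only by the tool apply_moves, never from a script. Its argument "targets" is a list of rows, each a list of 3 entries, a list of its own where there are three numbers: the shift along the tool's x, y, z scaled (see below), then the turn, a rotation vector about the tool's x, y, z scaled (see below), then the finger opening in mm, from 0 to 87.6. A call has 1 to 5 rows; each row shifts and turns the pose as measured when the row begins, along the tool's axes as they then stand; what a row does not reach is not made up. The controller multiplies each number of a shift by 0.04 m and each number of a turn by 8 degrees. A row lasts 1/10 s, in which the tool goes at most 50 mm and 8.59 degrees, less where a joint would pass 70% of its speed; a pose out of reach is approached as far as the arm can. A call with a number of a shift or a turn outside -1 to 1 is refused whole. A call with a gripper value outside its range is refused whole. The fingers move at their own pace and stop on an object; "squeeze" is the grip in N (left out, the last holds). Time passes only in rows, so rows that do not move let the fingers close. It gives the time, the measured TCP pose, the force and the opening at its end, in the units of the state.
- r.get_state(): the state, without advancing time (a new reading comes with each control period).
- r.capture(name): name is "side" or "top" or "wrist"; returns a dict with "img" (480x640x3 uint8, blue, green, red), "z_map" (480x640 float32, m along the optical axis (not along the pixel's ray), 0 where there is no reading), "fx", "fy", "cx", "cy" (pixels), "camera_from_world" (4x4, takes a point from world to camera coordinates); the wrist camera has in their place "mount" (4x4, takes a point from camera to tool coordinates, whose origin is the TCP and whose axes are the flange's). Camera axes: x right, y up, looking along -z (the intrinsics and any distortion apply to the point x, -y, -z); pixel columns grow to the right and rows downward; lengths in m; the calibration is good to about 2 mm. A picture is of the moment at which its call begins: read the wrist's pose just before it.
- r.close_job(): hands the job in, once; it reports no verdict.
The state is a dict: "time_s": time; "joints": joint angles; "qd": joint speeds; "joint_torque": joint torques, N m; "tcp_pos": TCP position; "eef_rot": TCP orientation; "contact_force": force on the tool from outside, world axes, zero at the start; "moment": the same for the moment, N m; "gripper_width": finger opening in m.
Only numpy, scipy, OpenCV 4.12 (cv2) and the standard library are available. Lean on these libraries where they do the work, as an engineer would, in place of code of your own. Each camera call takes 0.05 s, during which the arm holds its last target.

## Working session

There is one attempt and no reset: what is moved stays moved. The work goes in short steps, Python scripts to look and compute and a tool call to move; the robot and the scene stay as the last step left them, time stands still between calls to the robot, and variables do not carry over. Pictures are saved under pics/ and viewed, and the job is handed in when it is done.

Besides the shell and the picture viewer there is one more tool, called after "Emit:" as a command line: name --argument value ..., lists and objects as JSON in quotes. apply_moves: Moves the arm, as the interface text tells. Its arguments: {"type":"object","properties":{"targets":{"type":"array","items":{"type":"array"}},"squeeze":{"type":"number"}},"required":["targets"]}

```bash
ls; mkdir -p pics
python3 - <<'E'
from plant import r
import cv2,numpy as np,pickle
s=r.get_state();print(s,r.nose_length)
for n in("side","top","wrist"):
    c=r.capture(n);c['state']=s
    cv2.imwrite(f"pics/{n}0.png",c["img"]);pickle.dump(c,open(f"{n}0.pkl","wb"))
    print(n,{k:v for k,v in c.items() if k not in("img","z_map","state")})
E
```

```text
pics
{'time_s': 0.0, 'joints': array([ 8.31995000e+01,  2.05910555e+01,  6.34470473e-01, -1.91178479e-02,
       -7.01353563e+01, -1.65058057e+01]), 'qd': array([0.02497803, 0.03978638, 0.00563678, 0.08969878, 0.06272613,
       0.05031442]), 'joint_torque': array([ 4.29944259e-05, -5.82723427e+01,  2.93049020e+01,  6.99758381e+00,
        7.00752513e-03, -1.61427911e-04]), 'tcp_pos': array([0.2669203 , 0.61949207, 0.24263539]), 'eef_rot': array([ 1.79906741e+02, -8.89264613e-03, -2.33128091e+01]), 'contact_force': array([ 0.87262031, -0.19487241,  0.90047941]), 'moment': array([-0.02307737, -0.02044586, -0.07152807]), 'gripper_width': 0.08732044448811097} 0.017
side {'fx': 480.37010336881747, 'fy': 480.37010336881747, 'cx': 318.2129174884461, 'cy': 241.6630611528644, 'camera_from_world': array([[-0.99983302, -0.01499192, -0.01044818,  0.51280667],
       [-0.00207015, -0.47515769,  0.87989822, -0.11550299],
       [-0.0181559 ,  0.87977293,  0.47504732, -1.28277085],
       [ 0.        ,  0.        ,  0.        ,  1.        ]])}
top {'fx': 470.7799515063718, 'fy': 470.7799515063718, 'cx': 315.8850773944034, 'cy': 246.73092317495158, 'camera_from_world': array([[-0.00397682, -0.99993905, -0.01029937, -0.00606384],
       [ 0.99766329, -0.00466984,  0.06816269, -0.55477149],
       [-0.06820663, -0.01000423,  0.99762106, -1.26161395],
       [ 0.        ,  0.        ,  0.        ,  1.        ]])}
wrist {'fx': 335.83218772529693, 'fy': 335.83218772529693, 'cx': 319.0871084984618, 'cy': 242.7970476544335, 'mount': array([[ 9.65047689e-04,  9.63221549e-01,  2.68706746e-01,
         7.23070499e-02],
       [ 9.99999531e-01, -9.09167508e-04, -3.32397688e-04,
        -9.20523083e-06],
       [-7.58731731e-05,  2.68706941e-01, -9.63221975e-01,
        -1.41519561e-01],
       [ 0.00000000e+00,  0.00000000e+00,  0.00000000e+00,
         1.00000000e+00]])}
```

View pics/side0.png

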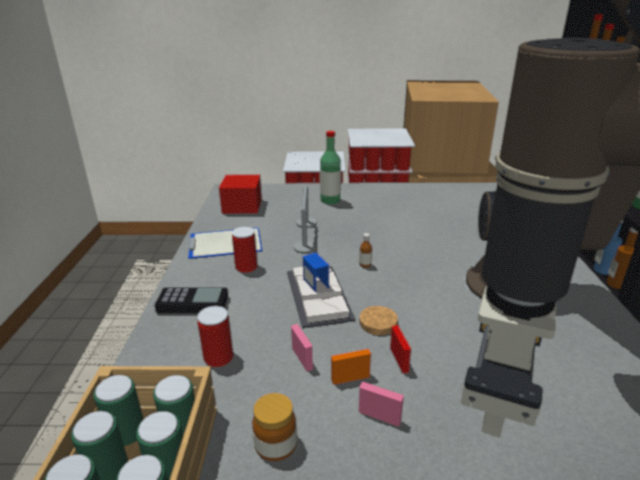

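View pics/top0.png

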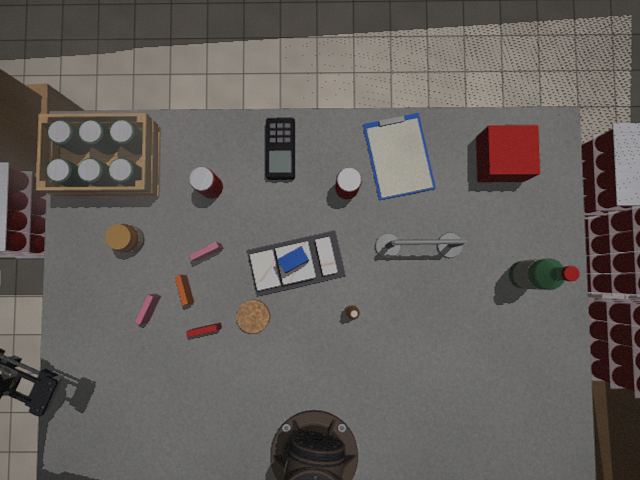

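View pics/wrist0.png

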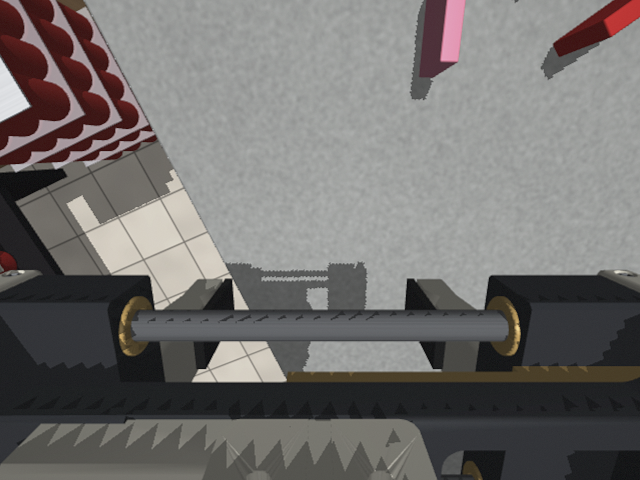

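The side view shows the plinth at (320,295) with the blue sign on it, the rail at (305,220), and the orange bar at (350,367). The top view shows the plinth at (296,262), sign (293,260) and rail (425,243).

Possible spacers in the top view: orange (183,290), pink (206,252), pink (146,309), red (203,331). By description the orange one at (183,290) is the spacer. The blue-rimmed clipboard at (398,157) is the only other blue thing, and it isn't the sign.

```bash
cat > h.py <<'E'
import cv2,numpy as np,pickle
from scipy.spatial.transform import Rotation as R
def T_wc(c):  # world from camera
    if 'mount' in c:
        s=c['state'];T=np.eye(4);T[:3,:3]=R.from_euler('xyz',s['eef_rot'],degrees=True).as_matrix();T[:3,3]=s['tcp_pos'];return T@c['mount']
    return np.linalg.inv(c['camera_from_world'])
def ray(c,u,v):
    u=np.atleast_1d(u).astype(float);v=np.atleast_1d(v).astype(float)
    d=np.stack([(u-c['cx'])/c['fx'],-(v-c['cy'])/c['fy'],-np.ones_like(u)],-1)
    T=T_wc(c);return T[:3,3],d@T[:3,:3].T
def plane(c,u,v,z):
    o,d=ray(c,u,v);t=(z-o[2])/d[:,2];return o+d*t[:,None]
def depthpts(c,mask):
    v,u=np.nonzero(mask&(c['z_map']>0));o,d=ray(c,u,v);return o+d*c['z_map'][v,u][:,None]
def mask(c,h0,h1,smin=110,vmin=50,roi=None):
    hsv=cv2.cvtColor(c['img'],cv2.COLOR_BGR2HSV)
    m=cv2.inRange(hsv,(h0,smin,vmin),(h1,255,255))>0
    if roi:
        k=np.zeros_like(m);k[roi[1]:roi[3],roi[0]:roi[2]]=1;m&=k
    return m
def rect(p):
    (cx,cy),(w,h),a=cv2.minAreaRect(p[:,:2].astype(np.float32)*1000)
    if w<h:w,h,a=h,w,a+90
    return round(cx,1),round(cy,1),round(w,1),round(h,1),round((a+90)%180-90,1)
def load(n):return pickle.load(open(n+'.pkl','rb'))
def snap(n,name):
    from plant import r
    s=r.get_state();c=r.capture(n);c['state']=s
    cv2.imwrite(f"pics/{name}.png",c['img']);pickle.dump(c,open(name+'.pkl','wb'));return c
E
python3 - <<'E'
from h import *
c=load('top0')
for nm,m,zr in [('orange',mask(c,5,18,180,100,(165,265,200,315)),(.055,.08)),('sign',mask(c,105,125,120,40,(265,240,320,280)),(.095,.12))]:
    p=depthpts(c,m);print(nm,len(p),np.percentile(p[:,2],[0,10,50,90,100]).round(3))
    q=p[(p[:,2]>zr[0])&(p[:,2]<zr[1])];print(' top',len(q),rect(q))
k=np.zeros((480,640),bool);k[225:300,240:350]=1
p=depthpts(c,k)
for a,b in[(.018,.033),(.033,.05),(.003,.0145)]:
    q=p[(p[:,2]>a)&(p[:,2]<b)];print(a,len(q),rect(q), q[:,2].mean())
k[:]=0;k[225:265,365:470]=1
p=depthpts(c,k);q=p[(p[:,2]>.1)&(p[:,2]<.16)];print('rail',len(q),rect(q),np.percentile(q[:,2],[0,50,100]))
im=c['img'][200:350,120:360];cv2.imwrite('pics/crop0.png',cv2.resize(im,None,fx=3.3,fy=3.3,interpolation=cv2.INTER_CUBIC))
im=c['img'][210:280,355:475];cv2.imwrite('pics/crop1.png',cv2.resize(im,None,fx=5,fy=5,interpolation=cv2.INTER_CUBIC))
E
```

```text
orange 102 [0.058 0.06  0.064 0.066 0.069]
 top 102 (439.6, 344.5, 74.1, 14.6, 16.0)
sign 430 [0.005 0.103 0.106 0.109 0.114]
 top 412 (517.6, 50.4, 68.5, 38.5, -62.1)
0.018 1473 (510.9, 54.5, 222.6, 99.9, -77.5) 0.02678491476753629
0.033 746 (511.2, 53.3, 217.5, 99.9, -77.5) 0.03714968461371348
0.003 1692 (514.5, 50.5, 299.8, 203.4, 89.7) 0.006736517044188178
rail 381 (559.1, -289.0, 185.4, 15.1, -89.5) [0.1010869  0.13277915 0.1392634 ]
```

View pics/crop0.png

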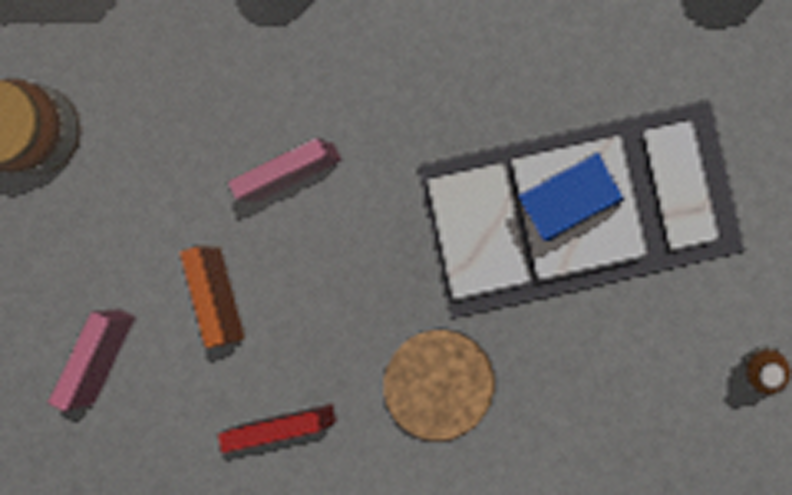

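View pics/crop1.png

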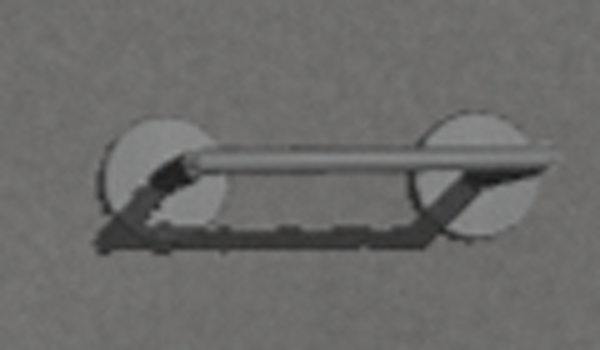

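Slim tile is on the −y side, so the wide joint is there too. The measurements fit the given sizes: sign top 68×38 mm at z≈0.106, and tile extents 222×100 mm. The crop confirms the orange bar is the spacer. I'll move toward the sign.

```bash
cat > plan.py <<'E'
import sys
from h import *
from plant import r
# plan.py x y z yaw [n]  -> rows
def plan(x,y,z,yaw,step=38,n=5):
    s=r.get_state();p=np.array(s['tcp_pos']);M=R.from_euler('xyz',s['eef_rot'],degrees=True)
    G=R.from_euler('xyz',[180,0,yaw],degrees=True)
    print('now',p.round(4),s['eef_rot'].round(2),'F',s['contact_force'].round(1),'w',round(s['gripper_width']*1000,1),'t',round(s['time_s'],2))
    for i in range(n):
        d=np.array([x,y,z])-p;L=np.linalg.norm(d);f=min(1,step/1000/max(L,1e-9));dw=d*f
        dt=M.inv().apply(dw)
        rv=(M.inv()*G).as_rotvec(degrees=True);a=np.linalg.norm(rv);rv=rv*min(1,7.5/max(a,1e-9))
        print([(dt/.04).round(2).tolist(),(rv/8).round(2).tolist()],'left %.1f mm %.1f deg'%(L*1000,a))
        p=p+dw;M=M*R.from_rotvec(rv,degrees=True)
a=[float(v) for v in sys.argv[1:]]
plan(*a[:4],*( [a[4]] if len(a)>4 else []))
E
python3 plan.py .518 .05 .24 -62.1
```

```text
now [0.267  0.6196 0.2428] [ 1.7993e+02 -1.0000e-02 -2.3310e+01] F [-0.1  0.  -0. ] w 87.6 t 0.15
[[0.7, 0.65, 0.01], [0.0, -0.0, 0.94]] left 622.5 mm 38.8 deg
[[0.77, 0.55, 0.01], [0.0, -0.0, 0.94]] left 584.5 mm 31.3 deg
[[0.84, 0.44, 0.0], [0.0, -0.0, 0.94]] left 546.5 mm 23.8 deg
[[0.89, 0.33, 0.0], [0.0, -0.0, 0.94]] left 508.5 mm 16.3 deg
[[0.93, 0.21, 0.0], [0.0, -0.0, 0.94]] left 470.5 mm 8.8 deg
```

Emit:
apply_moves --targets '[[[0.7,0.65,0],[0,0,0.94],87],[[0.77,0.55,0],[0,0,0.94],87],[[0.84,0.44,0],[0,0,0.94],87],[[0.89,0.33,0],[0,0,0.94],87],[[0.93,0.21,0],[0,0,0.94],87]]'

```text
time_s: 0.65
tcp_pos: [0.3424, 0.4425, 0.2394]
eef_rot: [179.8, -0.2, -61.9]
contact_force: [0.6, -0.0, 0.4]
gripper_width: 0.087
```

```bash
python3 plan.py .518 .05 .24 -62.1
```

```text
now [0.3424 0.4425 0.2394] [179.76  -0.24 -61.92] F [ 0.6 -0.   0.4] w 87.0 t 0.65
[[0.95, 0.07, 0.0], [0.03, -0.03, 0.02]] left 430.0 mm 0.4 deg
[[0.95, 0.06, -0.0], [-0.0, 0.0, -0.0]] left 392.0 mm 0.0 deg
[[0.95, 0.06, -0.0], [0.0, -0.0, -0.0]] left 354.0 mm 0.0 deg
[[0.95, 0.06, -0.0], [0.0, -0.0, -0.0]] left 316.0 mm 0.0 deg
[[0.95, 0.06, -0.0], [0.0, -0.0, -0.0]] left 278.0 mm 0.0 deg
```

Rows fall slightly short of the command. I'll continue.

Emit:
apply_moves --targets '[[[0.95,0.07,0],[0.03,-0.03,0],87],[[0.95,0.06,0],[0,0,0],87],[[0.95,0.06,0],[0,0,0],87],[[0.95,0.06,0],[0,0,0],87],[[0.95,0.06,0],[0,0,0],87]]'

```text
time_s: 1.15
tcp_pos: [0.4214, 0.2605, 0.2392]
eef_rot: [180.0, -0.0, -62.2]
contact_force: [0.6, -0.1, 0.1]
gripper_width: 0.087
```

Emit:
apply_moves --targets '[[[0.95,0.06,0],[0,0,0],87],[[0.95,0.06,0],[0,0,0],87],[[0.95,0.06,0],[0,0,0],87],[[0.4,0.02,0],[0,0,0],87],[[0,0,0],[0,0,0],87]]'

```text
time_s: 1.65
tcp_pos: [0.4765, 0.1326, 0.2391]
eef_rot: [180.0, 0.0, -62.4]
contact_force: [-0.6, 0.7, 0.4]
gripper_width: 0.0869
```

```bash
python3 plan.py .518 .05 .24 -62.1
python3 - <<'E'
from h import *
c=snap('wrist','wrist1')
m=mask(c,105,125,120,40);p=depthpts(c,m);q=p[(p[:,2]>.095)&(p[:,2]<.12)]
print(len(p),len(q),rect(q),q[:,2].mean() if len(q) else 0)
E
```

```text
now [0.4765 0.1326 0.2391] [ 1.7996e+02  1.0000e-02 -6.2380e+01] F [-0.6  0.7  0.4] w 86.9 t 1.65
[[0.95, 0.02, -0.01], [0.01, 0.0, -0.04]] left 92.4 mm 0.3 deg
[[0.95, 0.02, -0.01], [0.0, 0.0, 0.0]] left 54.4 mm 0.0 deg
[[0.41, 0.01, -0.0], [0.0, 0.0, 0.0]] left 16.4 mm 0.0 deg
[[0.0, 0.0, 0.0], [0.0, 0.0, 0.0]] left 0.0 mm 0.0 deg
[[0.0, 0.0, 0.0], [0.0, 0.0, 0.0]] left 0.0 mm 0.0 deg
4923 4923 (518.9, 50.2, 69.6, 39.6, -61.8) 0.10827420837955137
```

View pics/wrist1.png

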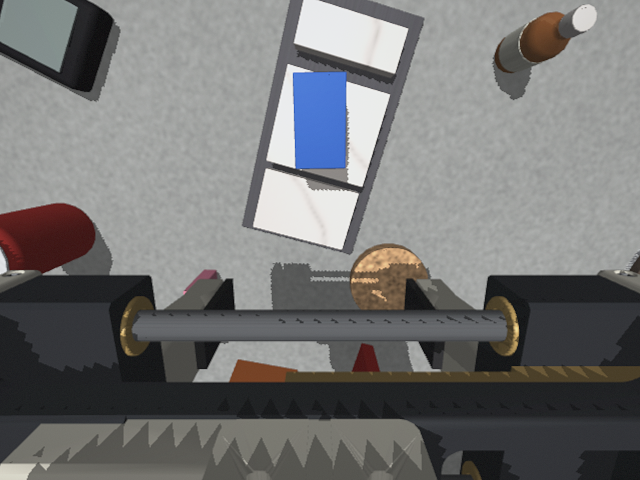

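The wrist view shows the sign at (320,120) on the middle tile, the wide joint at (345,65), and the narrow one at (318,175). The sign measures 69.6×39.6 mm at z 0.108, as it should. The same picture should give the plinth too.

Run:
```python
from h import *
c=load('wrist1')
hsv=cv2.cvtColor(c['img'],cv2.COLOR_BGR2HSV)
w=cv2.inRange(hsv,(0,0,170),(179,60,255))
n,l,st,ce=cv2.connectedComponentsWithStats(w)
for i in range(1,n):
    if st[i,4]>1500 and 220<ce[i,0]<430 and ce[i,1]<255:
        p=depthpts(c,l==i);z=np.median(p[:,2]);
        v,u=np.nonzero(l==i);zz=.038 if z>.033 else .028
        print(ce[i].round(),st[i,4],'z',round(z,4),'depth',rect(p[abs(p[:,2]-z)<.004]),'plane',rect(plane(c,u,v,zz)))
```

```text
[350.  35.] 5122 z 0.0282 depth (531.2, -35.3, 99.5, 40.0, 12.6) plane (531.3, -35.3, 99.8, 39.5, 12.6)
[284. 123.] 1854 z 0.0382 depth (548.4, 55.3, 90.6, 29.1, -75.3) plane (547.6, 55.3, 89.6, 29.8, -76.9)
[362. 128.] 2926 z 0.0383 depth (484.6, 41.3, 89.6, 42.0, -77.4) plane (485.0, 41.4, 89.5, 42.8, -77.3)
[304. 210.] 5417 z 0.0283 depth (494.4, 130.4, 99.7, 63.7, 12.5) plane (494.6, 130.5, 99.9, 63.7, 12.5)
```

Emit:
apply_moves --targets '[[[0.95,0,0],[0,0,0],87],[[0.95,0,0],[0,0,0],87],[[0.45,0,0],[0,0,0.05],87],[[0,0,0],[0,0,0],87]]'

```text
time_s: 2.1
tcp_pos: [0.5206, 0.0514, 0.2389]
eef_rot: [180.0, 0.1, -62.5]
contact_force: [-0.4, 0.5, -0.8]
gripper_width: 0.087
```

```bash
python3 plan.py .5185 .05 .098 -61.8
```

```text
now [0.5206 0.0514 0.2389] [ 1.7999e+02  6.0000e-02 -6.2480e+01] F [-0.4  0.5 -0.8] w 87.0 t 2.1
[[0.0, 0.02, 0.95], [0.0, 0.01, -0.08]] left 140.9 mm 0.7 deg
[[0.0, 0.02, 0.95], [-0.0, -0.0, -0.0]] left 102.9 mm 0.0 deg
[[0.0, 0.02, 0.95], [0.0, -0.0, -0.0]] left 64.9 mm 0.0 deg
[[0.0, 0.01, 0.67], [0.0, -0.0, -0.0]] left 26.9 mm 0.0 deg
[[0.0, 0.0, 0.0], [0.0, -0.0, -0.0]] left 0.0 mm 0.0 deg
```

Plinth centre is (0.5129, 0.0476) with yaw 12.5°. The outer tiles come out 169.7 mm apart against 170 expected. The wide-joint centre is therefore (0.5248, −0.0061). Descending on the sign.

Emit:
apply_moves --targets '[[[0,0.03,0.95],[0,0,-0.08],87],[[0,0.02,0.95],[0,0,0],87],[[0,0.02,0.9],[0,0,0],87],[[0,0,0.5],[0,0,0],87],[[0,0,0],[0,0,0],87]]'

```text
time_s: 2.6
tcp_pos: [0.5181, 0.0561, 0.1044]
eef_rot: [-179.7, 0.1, -61.6]
contact_force: [0.1, -0.3, 0.3]
gripper_width: 0.0873
```

```bash
python3 plan.py .5185 .05 .098 -61.8|head -3
```

```text
now [0.5181 0.0561 0.1044] [-1.7972e+02  6.0000e-02 -6.1620e+01] F [ 0.1 -0.3  0.3] w 87.3 t 2.6
[[0.14, 0.06, 0.16], [-0.03, 0.01, 0.02]] left 8.8 mm 0.3 deg
[[0.0, 0.0, 0.0], [-0.0, 0.0, -0.0]] left 0.0 mm 0.0 deg
```

Emit:
apply_moves --targets '[[[0.14,0.06,0.16],[-0.03,0.01,0.02],87],[[0,0,0],[0,0,0],30],[[0,0,0],[0,0,0],30],[[0,0,0],[0,0,0],30],[[0,0,0],[0,0,0],30]]' --squeeze 15

```text
time_s: 3.1
tcp_pos: [0.5207, 0.0526, 0.1017]
eef_rot: [-179.6, -0.1, -61.6]
contact_force: [0.6, -0.1, 0.4]
gripper_width: 0.0604
```

Emit:
apply_moves --targets '[[[0,0,0],[0,0,0],30],[[0,0,-0.3],[0,0,0],30],[[0,0,-0.8],[0,0,0],30],[[0,0,-0.95],[0,0,0],30],[[0,0,-0.95],[0,0,0],30]]'

```text
time_s: 3.6
tcp_pos: [0.5172, 0.0509, 0.2238]
eef_rot: [179.9, -0.0, -61.7]
contact_force: [0.9, 0.9, -0.1]
gripper_width: 0.0306
```

```bash
python3 plan.py .559 -.289 .25 -89.5
python3 - <<'E'
from h import *
c=snap('wrist','wrist2')
E
```

```text
now [0.5172 0.0509 0.2238] [ 1.7986e+02 -2.0000e-02 -6.1690e+01] F [ 0.9  0.9 -0.1] w 30.6 t 3.6
[[0.88, 0.34, -0.07], [0.0, -0.0, 0.94]] left 343.5 mm 27.8 deg
[[0.92, 0.23, -0.07], [0.0, -0.0, 0.94]] left 305.5 mm 20.3 deg
[[0.94, 0.1, -0.07], [0.0, -0.0, 0.94]] left 267.5 mm 12.8 deg
[[0.95, -0.02, -0.07], [0.0, -0.0, 0.66]] left 229.5 mm 5.3 deg
[[0.94, -0.11, -0.07], [-0.0, 0.0, -0.0]] left 191.5 mm 0.0 deg
```

View pics/wrist2.png

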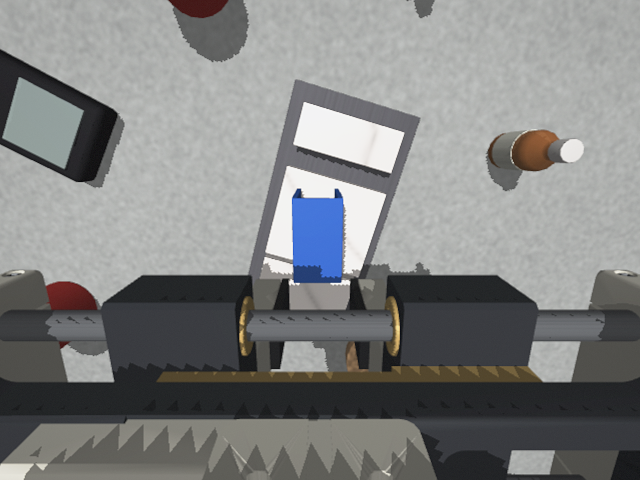

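The fingers hadn't closed yet when I lifted, so the sign at (317,240) is still standing on the tile. I'll re-measure it, reopen to about 70 mm and try again. This time I'll wait for the fingers.

```bash
python3 - <<'E'
from h import *
c=load('wrist2')
m=mask(c,105,125,120,40);p=depthpts(c,m);q=p[(p[:,2]>.1)&(p[:,2]<.12)]
print(len(q),rect(q),np.median(q[:,2]),p[:,2].min())
E
python3 plan.py .5185 .05 .098 -61.8 | head -3
```

```text
4177 (518.9, 50.0, 70.2, 39.4, -61.7) 0.10836866493430602 0.049194390757129
now [0.5205 0.0515 0.2311] [-179.59   -0.19  -61.61] F [3.  0.5 8.1] w 30.1 t 3.65
[[-0.0, 0.02, 0.95], [-0.05, -0.02, 0.02]] left 133.1 mm 0.5 deg
[[0.0, 0.02, 0.95], [-0.0, -0.0, -0.0]] left 95.1 mm 0.0 deg
```

Emit:
apply_moves --targets '[[[0,0,0],[0,0,0],75],[[0,0,0],[0,0,0],75],[[0,0,0],[0,0,0],75],[[0,0,0],[0,0,0],75],[[0,0,0],[0,0,0],75]]'

```text
time_s: 4.15
tcp_pos: [0.5203, 0.0513, 0.2332]
eef_rot: [-179.4, -0.2, -61.6]
contact_force: [0.8, -0.7, 0.3]
gripper_width: 0.0645
```

Emit:
apply_moves --targets '[[[0,0.04,0.95],[-0.08,-0.02,0],75],[[0,0.02,0.95],[0,0,0],75],[[0,0,0.9],[0,0,0],75],[[0,0,0.4],[0,0,0],75],[[0,0,0],[0,0,0],75]]'

```text
time_s: 4.65
tcp_pos: [0.5177, 0.0495, 0.0989]
eef_rot: [179.7, -0.0, -61.6]
contact_force: [-1.1, 0.7, -0.6]
gripper_width: 0.0753
```

```bash
python3 plan.py .5187 .05 .098 -61.8|head -3
```

```text
now [0.5177 0.0495 0.0989] [ 1.7974e+02 -3.0000e-02 -6.1640e+01] F [-1.1  0.7 -0.6] w 75.3 t 4.65
[[0.0, -0.03, 0.02], [0.03, -0.0, 0.02]] left 1.4 mm 0.3 deg
[[0.0, 0.0, 0.0], [-0.0, -0.0, -0.0]] left 0.0 mm 0.0 deg
```

Emit:
apply_moves --targets '[[[0,-0.03,0.02],[0.03,0,0],30],[[0,0,0],[0,0,0],30],[[0,0,0],[0,0,0],30],[[0,0,0],[0,0,0],30],[[0,0,0],[0,0,0],30]]' --squeeze 15

```text
time_s: 5.15
tcp_pos: [0.5205, 0.0507, 0.1008]
eef_rot: [-179.8, -0.1, -61.6]
contact_force: [-1.3, -0.5, 1.4]
gripper_width: 0.0406
```

Emit:
apply_moves --targets '[[[0,0,0],[0,0,0],30],[[0,0,0],[0,0,0],30],[[0,0,0],[0,0,0],30],[[0,0,0],[0,0,0],30],[[0,0,0],[0,0,0],30]]'

```text
time_s: 5.65
tcp_pos: [0.5205, 0.0508, 0.1016]
eef_rot: [-179.7, -0.1, -61.6]
contact_force: [-0.6, -0.4, -0.8]
gripper_width: 0.0398
```

Gripped at 39.8 mm, so it's holding the sign. Lifting.

Emit:
apply_moves --targets '[[[0,0,-0.5],[0,0,0],30],[[0,0,-0.9],[0,0,0],30],[[0,0,-0.95],[0,0,0],30],[[0,0,-0.95],[0,0,0],30],[[0,0,-0.4],[0,0,0],30]]'

```text
time_s: 6.15
tcp_pos: [0.5177, 0.0496, 0.251]
eef_rot: [179.7, -0.0, -61.7]
contact_force: [0.5, 1.1, -0.9]
gripper_width: 0.0399
```

```bash
python3 plan.py .559 -.289 .25 -89.5
```

```text
now [0.5177 0.0496 0.251 ] [ 1.7972e+02 -2.0000e-02 -6.1650e+01] F [ 0.5  1.1 -0.9] w 39.9 t 6.15
[[0.88, 0.35, 0.0], [0.01, -0.0, 0.94]] left 341.1 mm 27.9 deg
[[0.92, 0.23, 0.0], [0.01, -0.0, 0.94]] left 303.1 mm 20.4 deg
[[0.94, 0.11, 0.0], [0.01, -0.0, 0.94]] left 265.1 mm 12.9 deg
[[0.95, -0.02, 0.0], [0.01, -0.0, 0.67]] left 227.1 mm 5.4 deg
[[0.94, -0.11, 0.0], [-0.0, 0.0, -0.0]] left 189.1 mm 0.0 deg
```

Emit:
apply_moves --targets '[[[0.88,0.35,0],[0.01,0,0.94],30],[[0.92,0.23,0],[0.01,0,0.94],30],[[0.94,0.11,0],[0.01,0,0.94],30],[[0.95,-0.02,0],[0,0,0.67],30],[[0.6,-0.11,0],[0,0,0],30]]'

```text
time_s: 6.65
tcp_pos: [0.5417, -0.127, 0.256]
eef_rot: [-179.5, 0.1, -90.3]
contact_force: [0.7, 0.5, -0.9]
gripper_width: 0.0401
```

```bash
python3 plan.py .559 -.289 .25 -89.5
python3 - <<'E'
from h import *
c=snap('wrist','wrist3')
E
```

```text
now [ 0.5417 -0.127   0.256 ] [-1.7951e+02  9.0000e-02 -9.0290e+01] F [ 0.7  0.5 -0.9] w 40.1 t 6.65
[[0.94, -0.11, 0.03], [-0.06, 0.01, -0.1]] left 163.0 mm 0.9 deg
[[0.94, -0.09, 0.03], [-0.0, 0.0, 0.0]] left 125.0 mm 0.0 deg
[[0.94, -0.09, 0.03], [-0.0, -0.0, -0.0]] left 87.0 mm 0.0 deg
[[0.94, -0.09, 0.03], [-0.0, -0.0, -0.0]] left 49.0 mm 0.0 deg
[[0.27, -0.03, 0.01], [-0.0, -0.0, -0.0]] left 11.0 mm 0.0 deg
```

View pics/wrist3.png

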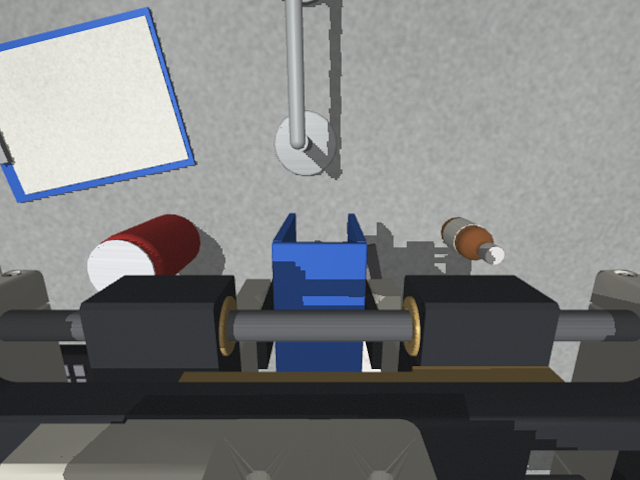

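The sign is held square at (320,270). The bar runs up the picture from (297,140) to (290,5). Measuring its line.

Run:
```python
from h import *
c=load('wrist3')
k=np.zeros((480,640),bool);k[0:160,270:335]=1
p=depthpts(c,k);q=p[(p[:,2]>.125)&(p[:,2]<.15)]
print(len(q),rect(q),np.percentile(q[:,2],[1,50,95,99]).round(4),q[:,1].min(),q[:,1].max())
for a in np.arange(-.34,-.19,.03):
    t=q[(q[:,1]>a)&(q[:,1]<a+.03)]
    if len(t):print(a,len(t),t[:,0].min().round(4),t[:,0].max().round(4),np.percentile(t[:,2],98).round(4))
b=mask(c,100,130,120,30,(255,200,385,300));p=depthpts(c,b);q=p[p[:,2]>.2]
print('sign',rect(q),np.median(q[:,2]),np.percentile(q[:,2],90),c['state']['tcp_pos'])
```

```text
2541 (558.1, -247.6, 99.7, 15.3, 89.5) [0.1296 0.1352 0.137  0.1375] -0.29753938388138523 -0.19777498795984322
-0.31000000000000005 476 0.5537 0.5654 0.1373
-0.2800000000000001 799 0.5534 0.5653 0.1374
-0.2500000000000001 725 0.5532 0.565 0.1373
-0.22000000000000014 541 0.5508 0.5662 0.1372
sign (543.2, -149.0, 43.5, 26.5, -0.4) 0.2637450494477688 0.2646078188561524 [ 0.54172458 -0.12698345  0.25597261]
```

Emit:
apply_moves --targets '[[[0.94,-0.11,0],[-0.06,0,-0.1],30],[[0.94,-0.1,0],[0,0,0],30],[[0.94,-0.1,0],[0,0,0],30],[[0.6,-0.05,0],[0,0,0],30],[[0,0,0],[0,0,0],30]]'

```text
time_s: 7.2
tcp_pos: [0.5575, -0.272, 0.2541]
eef_rot: [179.9, 0.1, -89.4]
contact_force: [0.8, 0.5, -0.3]
gripper_width: 0.0404
```

```bash
python3 plan.py .5595 -.287 .25 -89.6
```

```text
now [ 0.5575 -0.272   0.2541] [ 1.7986e+02  8.0000e-02 -8.9390e+01] F [ 0.8  0.5 -0.3] w 40.4 t 7.2
[[0.38, -0.05, 0.1], [0.02, 0.01, 0.03]] left 15.7 mm 0.3 deg
[[0.0, 0.0, 0.0], [-0.0, -0.0, -0.0]] left 0.0 mm 0.0 deg
[[0.0, 0.0, 0.0], [0.0, 0.0, 0.0]] left 0.0 mm 0.0 deg
[[0.0, 0.0, 0.0], [0.0, 0.0, 0.0]] left 0.0 mm 0.0 deg
[[0.0, 0.0, 0.0], [0.0, 0.0, 0.0]] left 0.0 mm 0.0 deg
```

Emit:
apply_moves --targets '[[[0.38,-0.05,0.3],[0.02,0,0],30],[[0,0,0.5],[0,0,0],30],[[0,0,0],[0,0,0],30]]'

```text
time_s: 7.5
tcp_pos: [0.5593, -0.2881, 0.2196]
eef_rot: [180.0, 0.1, -89.4]
contact_force: [-0.6, -0.1, -0.7]
gripper_width: 0.0399
```

```bash
python3 plan.py .5595 -.287 .136 -89.6;python3 - <<'E'
from h import *
c=snap('side','side1');im=c['img'][150:300,230:400];cv2.imwrite('pics/side1c.png',cv2.resize(im,None,fx=4,fy=4,interpolation=cv2.INTER_CUBIC))
E
```

```text
now [ 0.5593 -0.2881  0.2196] [ 1.7998e+02  1.3000e-01 -8.9440e+01] F [-0.6 -0.1 -0.7] w 39.9 t 7.5
[[-0.01, -0.0, 0.95], [0.0, 0.02, 0.02]] left 83.6 mm 0.2 deg
[[-0.01, -0.0, 0.95], [0.0, 0.0, -0.0]] left 45.6 mm 0.0 deg
[[-0.0, -0.0, 0.19], [0.0, -0.0, -0.0]] left 7.6 mm 0.0 deg
[[0.0, 0.0, 0.0], [0.0, 0.0, -0.0]] left 0.0 mm 0.0 deg
[[0.0, 0.0, 0.0], [0.0, -0.0, -0.0]] left 0.0 mm 0.0 deg
```

View pics/side1c.png

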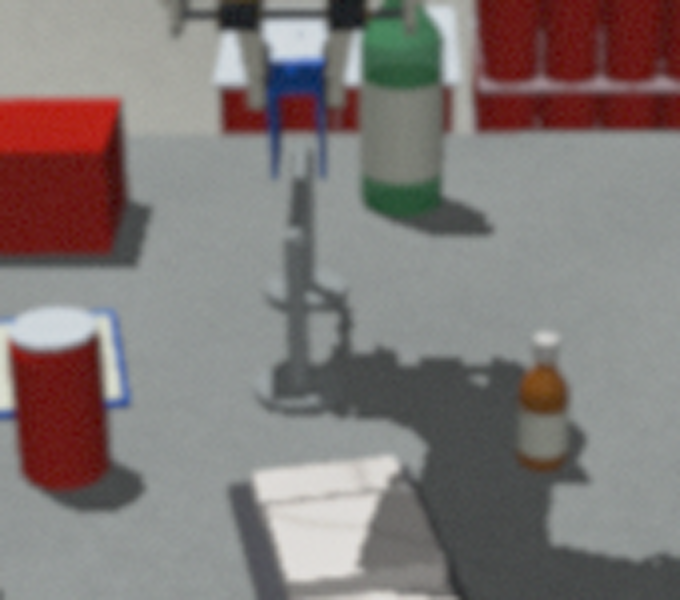

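The crop shows the blue U held at (298,120), with its walls either side of the bar at (300,160). Lowering.

Emit:
apply_moves --targets '[[[0,0,0.7],[0,0,0],30],[[0,0,0.7],[0,0,0],30],[[0,0,0.3],[0,0,0],30],[[0,0,0.15],[0,0,0],30],[[0,0,0],[0,0,0],30]]'

```text
time_s: 8.05
tcp_pos: [0.5636, -0.288, 0.1505]
eef_rot: [-179.6, -0.1, -89.1]
contact_force: [-0.1, 0.1, -1.0]
gripper_width: 0.0403
```

Emit:
apply_moves --targets '[[[0,0.1,0.3],[-0.04,0,0],30],[[0,0,0],[0,0,0],30],[[0,0,0],[0,0,0],30]]'

```text
time_s: 8.35
tcp_pos: [0.561, -0.2883, 0.1404]
eef_rot: [-179.7, -0.2, -89.1]
contact_force: [-0.2, 0.5, -1.5]
gripper_width: 0.0401
```

```bash
python3 plan.py .5595 -.287 .134 -89.6 | head -2
```

```text
now [ 0.561  -0.2883  0.1404] [-179.68   -0.22  -89.09] F [-0.2  0.5 -1.5] w 40.1 t 8.35
[[-0.03, 0.04, 0.16], [-0.04, -0.03, 0.06]] left 6.7 mm 0.6 deg
```

Emit:
apply_moves --targets '[[[0,0.03,0.15],[0,0,0],30],[[0,0,0],[0,0,0],30],[[0,0,0.1],[0,0,0],30],[[0,0,0],[0,0,0],30]]'

```text
time_s: 8.75
tcp_pos: [0.5612, -0.2889, 0.1319]
eef_rot: [-179.5, -0.3, -89.1]
contact_force: [-0.2, -0.2, -1.4]
gripper_width: 0.04
```

Emit:
apply_moves --targets '[[[0,0,0.08],[0,0,0],30],[[0,0,0],[0,0,0],30]]'

```text
time_s: 8.95
tcp_pos: [0.5616, -0.2894, 0.1312]
eef_rot: [-179.4, -0.4, -89.0]
contact_force: [-0.0, -0.1, -1.0]
gripper_width: 0.0396
```

Run:
```python
from h import *
c=snap('side','side2');im=c['img'][150:300,230:400];cv2.imwrite('pics/side2c.png',cv2.resize(im,None,fx=4,fy=4,interpolation=cv2.INTER_CUBIC))
print(c['state']['tcp_pos'],c['state']['contact_force'])
c=snap('wrist','wrist4')
b=mask(c,100,130,120,30,(255,180,385,310));p=depthpts(c,b);q=p[p[:,2]>.1]
print('sign',rect(q),np.percentile(q[:,2],[5,50,90]))
```

```text
[ 0.56159206 -0.28942027  0.13123076] [-0.04648143 -0.07573064 -1.02996677]
sign (563.5, -309.4, 43.4, 29.9, 1.1) [0.12698485 0.14070516 0.14151734]
```

View pics/side2c.png

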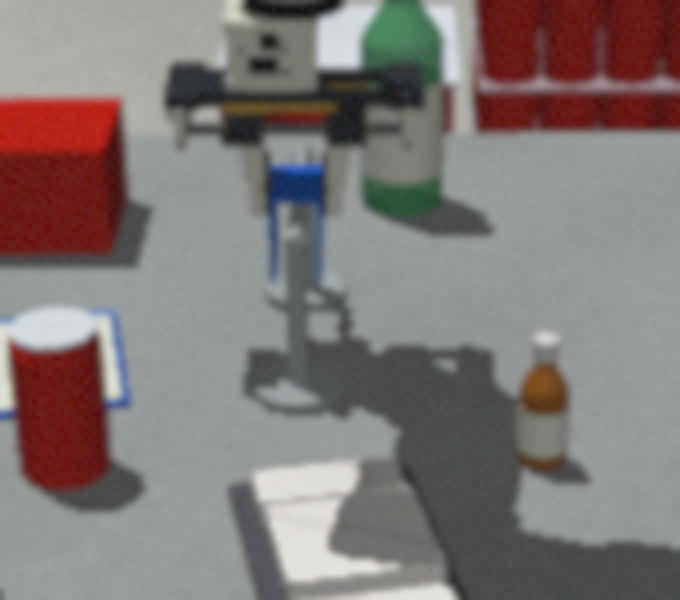

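View pics/wrist4.png

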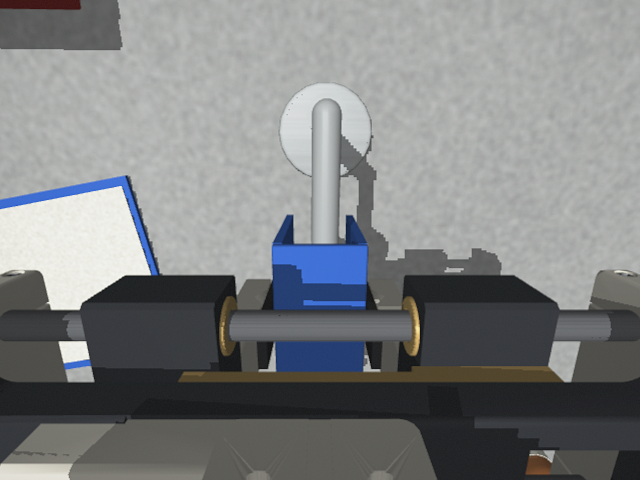

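The sign is astride the bar at (320,290), with its top at 0.1405 (about 0.140 when seated). I'll nudge it down slightly, then open.

Emit:
apply_moves --targets '[[[0,0,0.06],[0,0,0],30],[[0,0,0],[0,0,0],62],[[0,0,0],[0,0,0],62],[[0,0,0],[0,0,0],62],[[0,0,0],[0,0,0],62]]'

```text
time_s: 9.55
tcp_pos: [0.5617, -0.2895, 0.1297]
eef_rot: [-179.4, -0.4, -89.0]
contact_force: [-0.1, -0.2, 0.1]
gripper_width: 0.0614
```

Emit:
apply_moves --targets '[[[0,0,0],[0,0,0],62],[[0,0,-0.4],[0,0,0],62],[[0,0,-0.8],[0,0,0],62],[[0,0,-0.9],[0,0,0],70],[[0,0,-0.9],[0,0,0],70]]'

```text
time_s: 10.05
tcp_pos: [0.557, -0.2877, 0.245]
eef_rot: [179.8, -0.2, -89.1]
contact_force: [1.0, -0.8, 0.2]
gripper_width: 0.0687
```

```bash
python3 - <<'E'
from h import *
c=snap('side','side3');im=c['img'][150:300,230:400];cv2.imwrite('pics/side3c.png',cv2.resize(im,None,fx=4,fy=4,interpolation=cv2.INTER_CUBIC))
print(c['state']['tcp_pos'],c['state']['eef_rot'],c['state']['joints'])
E
python3 plan.py .45 .20 .24 16
```

```text
[ 0.55702987 -0.28768952  0.24498353] [ 1.79826578e+02 -1.55586387e-01 -8.90664786e+01] [ -9.38941765  16.06188657  -5.65078617   0.19801063 -68.43017971
  10.24967836]
now [ 0.5595 -0.2891  0.2524] [-179.69   -0.4   -89.01] F [ 2.4 -1.   7.5] w 69.3 t 10.1
[[-0.93, 0.19, 0.02], [0.0, -0.01, -0.94]] left 501.3 mm 105.0 deg
[[-0.95, 0.07, 0.02], [0.0, -0.01, -0.94]] left 463.3 mm 97.5 deg
[[-0.95, -0.06, 0.02], [0.0, -0.01, -0.94]] left 425.3 mm 90.0 deg
[[-0.93, -0.18, 0.02], [0.0, -0.01, -0.94]] left 387.3 mm 82.5 deg
[[-0.9, -0.3, 0.02], [0.0, -0.01, -0.94]] left 349.3 mm 75.0 deg
```

View pics/side3c.png

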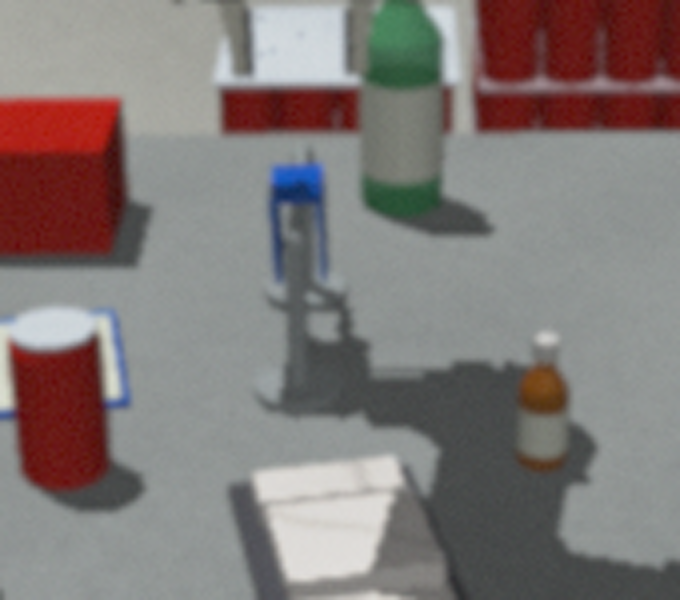

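The sign hangs upright astride the bar at (298,185), released. Now the spacer: a waypoint first, with the yaw turn spread over the way.

Emit:
apply_moves --targets '[[[-0.93,0.19,0],[0,0,-0.94],70],[[-0.95,0.07,0],[0,0,-0.94],70],[[-0.95,-0.06,0],[0,0,-0.94],70],[[-0.93,-0.18,0],[0,0,-0.94],70],[[-0.9,-0.3,0],[0,0,-0.94],70]]'

```text
time_s: 10.6
tcp_pos: [0.5178, -0.1026, 0.2519]
eef_rot: [-179.8, -0.8, -50.5]
contact_force: [0.7, 0.7, -0.1]
gripper_width: 0.0701
```

```bash
python3 plan.py .43 .22 .24 16
```

```text
now [ 0.5178 -0.1026  0.2519] [-179.81   -0.76  -50.52] F [ 0.7  0.7 -0.1] w 70.1 t 10.6
[[-0.87, -0.39, 0.02], [0.0, -0.01, -0.94]] left 334.5 mm 66.5 deg
[[-0.81, -0.5, 0.03], [0.0, -0.01, -0.94]] left 296.5 mm 59.0 deg
[[-0.74, -0.6, 0.03], [0.0, -0.01, -0.94]] left 258.5 mm 51.5 deg
[[-0.65, -0.69, 0.03], [0.0, -0.01, -0.94]] left 220.5 mm 44.0 deg
[[-0.55, -0.77, 0.03], [0.0, -0.01, -0.94]] left 182.5 mm 36.5 deg
```

Emit:
apply_moves --targets '[[[-0.87,-0.39,0],[0,0,-0.94],70],[[-0.81,-0.5,0],[0,0,-0.94],70],[[-0.74,-0.6,0],[0,0,-0.94],70],[[-0.65,-0.69,0],[0,0,-0.94],70],[[-0.55,-0.77,0],[0,0,-0.94],70]]'

```text
time_s: 11.1
tcp_pos: [0.4626, 0.0871, 0.2493]
eef_rot: [179.7, -0.8, -11.3]
contact_force: [0.5, -0.1, 0.1]
gripper_width: 0.0698
```

```bash
python3 plan.py .33 .31 .24 16
```

```text
now [0.4626 0.0871 0.2493] [179.74  -0.8  -11.33] F [ 0.5 -0.1  0.1] w 69.8 t 11.1
[[-0.64, -0.7, 0.02], [0.02, -0.02, -0.94]] left 259.5 mm 27.3 deg
[[-0.54, -0.78, 0.03], [0.02, -0.02, -0.94]] left 221.5 mm 19.8 deg
[[-0.43, -0.85, 0.03], [0.02, -0.02, -0.94]] left 183.5 mm 12.3 deg
[[-0.32, -0.89, 0.03], [0.01, -0.02, -0.61]] left 145.5 mm 4.8 deg
[[-0.24, -0.92, 0.03], [-0.0, -0.0, -0.0]] left 107.5 mm 0.0 deg
```

Emit:
apply_moves --targets '[[[-0.64,-0.7,0],[0,-0.02,-0.94],70],[[-0.54,-0.78,0],[0,-0.02,-0.94],70],[[-0.43,-0.85,0],[0,-0.02,-0.94],70],[[-0.32,-0.89,0],[0,0,-0.6],70],[[-0.24,-0.92,0],[0,0,0],70]]'

```text
time_s: 11.6
tcp_pos: [0.3593, 0.2557, 0.247]
eef_rot: [179.6, -0.2, 17.5]
contact_force: [0.8, 1.0, 0.9]
gripper_width: 0.0701
```

Emit:
apply_moves --targets '[[[-0.2,-0.7,0],[0,0,0],70],[[0,0,0],[0,0,0],70]]'

```text
time_s: 11.8
tcp_pos: [0.3407, 0.284, 0.2467]
eef_rot: [179.7, -0.3, 17.7]
contact_force: [-0.1, 0.1, 0.1]
gripper_width: 0.0702
```

Run:
```python
from h import *
c=snap('wrist','wrist5')
print(c['state']['tcp_pos'],c['state']['eef_rot'])
m=mask(c,5,18,180,60);p=depthpts(c,m);q=p[(p[:,2]>.055)&(p[:,2]<.075)]
print(len(p),len(q),rect(q) if len(q)>4 else 0,np.median(q[:,2]))
```

```text
[0.34065215 0.28398415 0.2467355 ] [179.67281162  -0.26185545  17.74866532]
70 12 (441.5, 345.0, 77.7, 15.0, 15.9) 0.06412571645543777
```

View pics/wrist5.png

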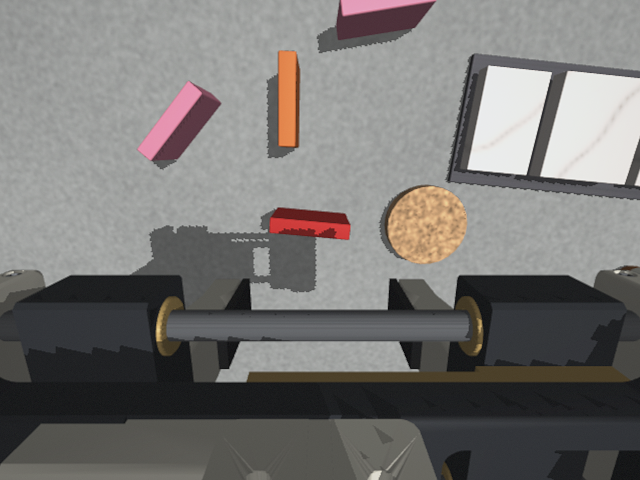

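The orange bar is at (288,100), between the pink bars and clear of them. Red is at (310,224) and the coasters at (427,224). My colour mask was too tight, so I'll redo it.

```bash
python3 - <<'E'
from h import *
c=load('wrist5')
m=mask(c,5,18,120,80,(255,30,320,165));p=depthpts(c,m);q=p[(p[:,2]>.06)&(p[:,2]<.07)]
v,u=np.nonzero(m)
print(len(p),len(q),rect(q),np.median(q[:,2]),rect(plane(c,u,v,.065)))
E
python3 plan.py .4405 .345 .15 16
```

```text
1960 1679 (442.2, 345.3, 79.2, 15.3, 16.0) 0.06516962126523235 (442.1, 344.4, 79.8, 18.3, 16.0)
now [0.3411 0.283  0.2467] [179.65  -0.25  17.74] F [ 0.7  0.8 -0.2] w 70.0 t 11.85
[[0.71, -0.18, 0.61], [0.04, -0.03, 0.22]] left 151.9 mm 1.8 deg
[[0.7, -0.2, 0.6], [0.0, -0.0, -0.0]] left 113.9 mm 0.0 deg
[[0.7, -0.2, 0.6], [-0.0, -0.0, 0.0]] left 75.9 mm 0.0 deg
[[0.7, -0.2, 0.6], [0.0, 0.0, 0.0]] left 37.9 mm 0.0 deg
[[0.0, 0.0, 0.0], [0.0, 0.0, 0.0]] left 0.0 mm 0.0 deg
```

Emit:
apply_moves --targets '[[[0.71,-0.18,0.4],[0.04,-0.03,0.22],50],[[0.7,-0.2,0.4],[0,0,0],50],[[0.7,-0.2,0.4],[0,0,0],50],[[0.7,-0.2,0.4],[0,0,0],50],[[0,0,0],[0,0,0],50]]'

```text
time_s: 12.35
tcp_pos: [0.4454, 0.3447, 0.1813]
eef_rot: [-179.8, -0.2, 15.9]
contact_force: [0.1, -0.7, -1.1]
gripper_width: 0.0502
```

```bash
python3 plan.py .442 .345 .054 16
```

```text
now [0.4454 0.3447 0.1813] [-1.7985e+02 -1.6000e-01  1.5950e+01] F [ 0.1 -0.7 -1.1] w 50.2 t 12.35
[[-0.03, -0.01, 0.95], [-0.02, -0.02, -0.01]] left 127.4 mm 0.2 deg
[[-0.02, -0.01, 0.95], [-0.0, -0.0, -0.0]] left 89.4 mm 0.0 deg
[[-0.02, -0.01, 0.95], [0.0, -0.0, -0.0]] left 51.4 mm 0.0 deg
[[-0.01, -0.0, 0.33], [-0.0, -0.0, -0.0]] left 13.4 mm 0.0 deg
[[0.0, 0.0, 0.0], [-0.0, -0.0, -0.0]] left 0.0 mm 0.0 deg
```

Emit:
apply_moves --targets '[[[-0.03,0,0.95],[-0.02,0,0],50],[[-0.02,0,0.9],[0,0,0],50],[[-0.02,0,0.7],[0,0,0],50],[[0,0,0.3],[0,0,0],50],[[0,0,0],[0,0,0],50]]'

```text
time_s: 12.85
tcp_pos: [0.446, 0.3397, 0.0639]
eef_rot: [180.0, -0.2, 15.6]
contact_force: [-0.6, -0.1, 0.2]
gripper_width: 0.05
```

```bash
python3 plan.py .442 .345 .0535 16|head -2
```

```text
now [0.446  0.3397 0.0639] [179.96  -0.2   15.6 ] F [-0.6 -0.1  0.2] w 50.0 t 12.85
[[-0.06, -0.16, 0.26], [0.0, -0.02, -0.05]] left 12.3 mm 0.4 deg
```

Emit:
apply_moves --targets '[[[-0.06,-0.16,0.26],[0,-0.02,-0.05],50],[[0,0,0],[0,0,0],50],[[0,0,0],[0,0,0],50]]'

```text
time_s: 13.15
tcp_pos: [0.4428, 0.3454, 0.0548]
eef_rot: [-180.0, -0.1, 16.0]
contact_force: [-0.2, 0.1, 1.1]
gripper_width: 0.05
```

```bash
python3 plan.py .442 .345 .0535 16|head -2
```

```text
now [0.4428 0.3454 0.0548] [-1.7995e+02 -1.4000e-01  1.5980e+01] F [-0.2  0.1  1.1] w 50.0 t 13.15
[[-0.02, 0.0, 0.03], [-0.01, -0.02, -0.0]] left 1.5 mm 0.2 deg
```

Emit:
apply_moves --targets '[[[-0.02,0,0.02],[0,0,0],10],[[0,0,0],[0,0,0],10],[[0,0,0],[0,0,0],10],[[0,0,0],[0,0,0],10],[[0,0,0],[0,0,0],10]]' --squeeze 20

```text
time_s: 13.65
tcp_pos: [0.4426, 0.3465, 0.0564]
eef_rot: [-179.8, -0.3, 16.0]
contact_force: [-0.3, 1.1, -0.3]
gripper_width: 0.0161
```

Emit:
apply_moves --targets '[[[0,0,0],[0,0,0],10],[[0,0,0],[0,0,0],10],[[0,0,0],[0,0,0],10]]'

```text
time_s: 13.95
tcp_pos: [0.4426, 0.3464, 0.0564]
eef_rot: [-179.8, -0.3, 16.0]
contact_force: [-0.5, 0.2, 0.3]
gripper_width: 0.0161
```

Gripped at 16.1 mm. Lifting and carrying it to the joint.

Emit:
apply_moves --targets '[[[0,0,-0.5],[0,0,0],10],[[0,0,-0.9],[0,0,0],10],[[0,0,-0.95],[0,0,0],10],[[0,0,-0.95],[0,0,0],10],[[0,0,-0.5],[0,0,0],10]]'

```text
time_s: 14.45
tcp_pos: [0.4401, 0.3431, 0.2088]
eef_rot: [179.8, 0.2, 16.0]
contact_force: [0.7, 0.2, -1.0]
gripper_width: 0.0156
```

```bash
python3 plan.py .5248 -.0061 .21 12.5
```

```text
now [0.4401 0.3431 0.2088] [179.81   0.18  15.96] F [ 0.7  0.2 -1. ] w 15.6 t 14.45
[[-0.04, 0.95, 0.0], [0.02, 0.02, 0.43]] left 359.3 mm 3.5 deg
[[0.02, 0.95, -0.0], [0.0, 0.0, -0.0]] left 321.3 mm 0.0 deg
[[0.02, 0.95, -0.0], [0.0, 0.0, 0.0]] left 283.3 mm 0.0 deg
[[0.02, 0.95, -0.0], [0.0, 0.0, 0.0]] left 245.3 mm 0.0 deg
[[0.02, 0.95, -0.0], [0.0, 0.0, 0.0]] left 207.3 mm 0.0 deg
```

Emit:
apply_moves --targets '[[[0,0.95,0],[0.02,0.02,0.43],10],[[0.02,0.95,0],[0,0,0],10],[[0.02,0.95,0],[0,0,0],10],[[0.02,0.95,0],[0,0,0],10],[[0.02,0.95,0],[0,0,0],10]]'

```text
time_s: 14.95
tcp_pos: [0.4883, 0.1586, 0.2128]
eef_rot: [-179.7, -0.4, 12.8]
contact_force: [1.3, -0.1, -0.7]
gripper_width: 0.0156
```

Emit:
apply_moves --targets '[[[0,0.95,0],[0,0,0],10],[[0.02,0.95,0],[0,0,0],10],[[0.02,0.95,0],[0,0,0],10],[[0.02,0.9,0],[0,0,0],10],[[0,0,0],[0,0,0],10]]'

```text
time_s: 15.45
tcp_pos: [0.5238, 0.0032, 0.2118]
eef_rot: [-179.7, -0.4, 12.6]
contact_force: [-1.0, -0.1, -1.8]
gripper_width: 0.0161
```

```bash
python3 plan.py .5248 -.0061 .2 12.5
```

```text
now [0.5238 0.0032 0.2118] [-179.71   -0.37   12.64] F [-1.  -0.1 -1.8] w 16.1 t 15.45
[[-0.03, 0.23, 0.29], [-0.04, -0.05, 0.02]] left 15.1 mm 0.5 deg
[[0.0, -0.0, -0.0], [-0.0, 0.0, -0.0]] left 0.0 mm 0.0 deg
[[0.0, 0.0, 0.0], [0.0, -0.0, 0.0]] left 0.0 mm 0.0 deg
[[0.0, 0.0, 0.0], [-0.0, 0.0, 0.0]] left 0.0 mm 0.0 deg
[[0.0, 0.0, 0.0], [-0.0, -0.0, -0.0]] left 0.0 mm 0.0 deg
```

Emit:
apply_moves --targets '[[[-0.03,0.23,0.6],[-0.04,-0.05,0.02],10],[[0,0,0.8],[0,0,0],10],[[0,0,0.8],[0,0,0],10],[[0,0,0.2],[0,0,0],10],[[0,0,0],[0,0,0],10]]'

```text
time_s: 15.95
tcp_pos: [0.5255, -0.0072, 0.1143]
eef_rot: [180.0, -0.1, 12.3]
contact_force: [-0.4, 0.2, -0.8]
gripper_width: 0.0161
```

```bash
python3 plan.py .5248 -.0061 .11 12.5|head -2
python3 - <<'E'
from h import *
c=snap('wrist','wrist6')
m=mask(c,5,18,120,50,(200,100,440,330));p=depthpts(c,m);z=np.percentile(p[:,2],95);q=p[abs(p[:,2]-z)<.005];print(z,rect(q))
hsv=cv2.cvtColor(c['img'],cv2.COLOR_BGR2HSV)
w=cv2.inRange(hsv,(0,0,170),(179,60,255));n,l,st,ce=cv2.connectedComponentsWithStats(w)
for i in range(1,n):
    if st[i,4]>1000:
        p=depthpts(c,l==i);
        if len(p)>100 and np.median(p[:,2])<.05: zz=np.median(p[:,2]);print(ce[i].round(),st[i],round(zz,4),rect(p[abs(p[:,2]-zz)<.004]))
E
```

```text
now [ 0.5255 -0.0072  0.1143] [ 1.7997e+02 -1.2000e-01  1.2260e+01] F [-0.4  0.2 -0.8] w 16.1 t 15.95
[[-0.01, -0.03, 0.11], [0.0, -0.01, -0.03]] left 4.5 mm 0.3 deg
0.12406664176450297 (547.5, -2.4, 35.2, 15.7, 13.1)
[361. 215.] [ 332  185   60   69 3425] 0.0284 (556.7, -30.0, 48.0, 39.6, 13.0)
[109. 233.] [  62  186  104  124 7941] 0.0285 (498.5, 131.5, 91.2, 65.1, 12.3)
[227. 216.] [ 162  187  140   70 7551] 0.0384 (538.8, 53.3, 89.7, 46.5, -77.7)
[581. 241.] [ 536  216   90   57 2903] 0.0102 (572.3, -201.3, 67.8, 40.1, -69.8)
```

View pics/wrist6.png

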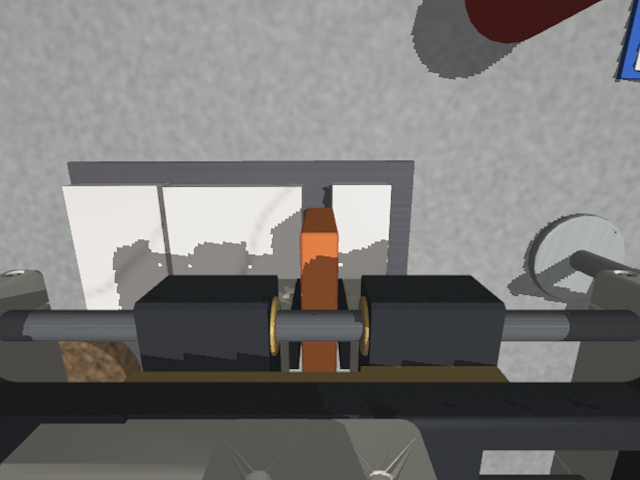

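The wide joint shows at (317,195), directly ahead of the bar (317,225). In the plinth frame the bar is at y=−56.3, with −55 wanted, and the TCP reading agrees. Correcting while descending.

Emit:
apply_moves --targets '[[[-0.01,-0.03,0.2],[0,0,-0.03],10],[[0,0,0],[0,0,0],10],[[0,0,0],[0,0,0],10]]'

```text
time_s: 16.3
tcp_pos: [0.5272, -0.0047, 0.1097]
eef_rot: [180.0, -0.5, 12.6]
contact_force: [-0.2, 0.1, -1.3]
gripper_width: 0.016
```

```bash
python3 plan.py .5248 -.0061 .085 12.5|head -2
```

```text
now [ 0.5272 -0.0047  0.1097] [179.99  -0.46  12.6 ] F [-0.2  0.1 -1.3] w 16.0 t 16.3
[[-0.07, 0.02, 0.62], [0.0, -0.06, 0.01]] left 24.8 mm 0.5 deg
```

Emit:
apply_moves --targets '[[[-0.05,0.02,0.3],[0,-0.05,0],10],[[0,0,0],[0,0,0],10],[[0,0,0.15],[0,0,0],10],[[0,0,0],[0,0,0],10]]'

```text
time_s: 16.7
tcp_pos: [0.5261, -0.0057, 0.0914]
eef_rot: [-180.0, -0.2, 12.6]
contact_force: [-0.1, 0.2, -1.7]
gripper_width: 0.016
```

```bash
python3 plan.py .5248 -.0061 .0645 12.5|head -2
```

```text
now [ 0.5261 -0.0057  0.0914] [-1.7999e+02 -1.7000e-01  1.2620e+01] F [-0.1  0.2 -1.7] w 16.0 t 16.7
[[-0.04, 0.0, 0.67], [-0.0, -0.02, 0.01]] left 27.0 mm 0.2 deg
```

Bar underside is at 0.035, just inside the middle tile's edge, with no force. Continuing down in small steps.

Emit:
apply_moves --targets '[[[-0.03,0.01,0.15],[0,0,0],10],[[0,0,0.15],[0,0,0],10],[[0,0,0],[0,0,0],10]]'

```text
time_s: 17.0
tcp_pos: [0.5249, -0.0065, 0.0783]
eef_rot: [-180.0, -0.2, 12.6]
contact_force: [-0.5, -0.3, -1.2]
gripper_width: 0.016
```

```bash
python3 plan.py .5248 -.0061 .0645 12.5|head -2
```

```text
now [ 0.5249 -0.0065  0.0783] [-1.800e+02 -1.600e-01  1.261e+01] F [-0.5 -0.3 -1.2] w 16.0 t 17.0
[[-0.0, -0.01, 0.34], [-0.0, -0.02, 0.01]] left 13.8 mm 0.2 deg
```

Emit:
apply_moves --targets '[[[0,-0.01,0.15],[0,0,0],10],[[0,0,0.12],[0,0,0],10],[[0,0,0],[0,0,0],10],[[0,0,0.08],[0,0,0],10],[[0,0,0],[0,0,0],10]]'

```text
time_s: 17.5
tcp_pos: [0.5256, -0.0061, 0.064]
eef_rot: [180.0, -0.2, 12.7]
contact_force: [0.6, 0.4, -0.4]
gripper_width: 0.0159
```

Emit:
apply_moves --targets '[[[0,0,0.06],[0,0,0],10],[[0,0,0],[0,0,0],10]]'

```text
time_s: 17.7
tcp_pos: [0.5265, -0.006, 0.0638]
eef_rot: [179.9, -0.3, 12.7]
contact_force: [-0.3, 0.7, 0.1]
gripper_width: 0.0155
```

Run:
```python
from h import *
c=snap('wrist','wrist7')
m=mask(c,5,18,120,50,(200,150,440,330));p=depthpts(c,m);z=np.percentile(p[:,2],90);q=p[abs(p[:,2]-z)<.004];print(z,rect(q))
print(c['state']['tcp_pos'],c['state']['contact_force'])
```

```text
0.07456979870762036 (548.4, -1.2, 34.0, 16.3, 11.8)
[ 0.52649824 -0.00596747  0.06376687] [-0.25243549  0.68463185  0.05090487]
```

View pics/wrist7.png

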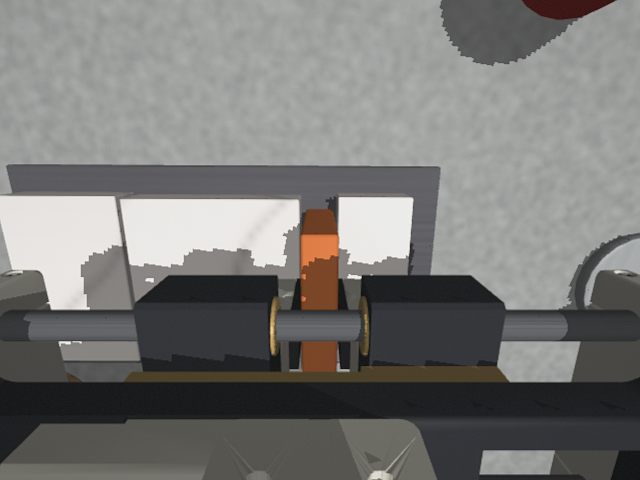

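The bar is in the joint at (320,240) with its top at 0.0746, where fully down would be 0.073. I'll nudge down, then release and let it drop the last millimetre.

Emit:
apply_moves --targets '[[[0,0,0.06],[0,0,0],10],[[0,0,0],[0,0,0],10],[[0,0,0],[0,0,0],40],[[0,0,0],[0,0,0],40],[[0,0,0],[0,0,0],40]]'

```text
time_s: 18.25
tcp_pos: [0.5273, -0.0058, 0.0626]
eef_rot: [179.9, -0.4, 12.8]
contact_force: [0.0, -0.4, 0.4]
gripper_width: 0.0345
```

Emit:
apply_moves --targets '[[[0,0,0],[0,0,0],40],[[0,0,-0.4],[0,0,0],40],[[0,0,-0.8],[0,0,0],40],[[-0.5,0,-0.8],[0,0,0],40],[[-0.7,0,-0.5],[0,0,0],40]]'

```text
time_s: 18.75
tcp_pos: [0.4789, -0.0168, 0.1608]
eef_rot: [179.8, 0.1, 12.7]
contact_force: [-0.0, 0.2, 0.6]
gripper_width: 0.04
```

Run:
```python
from h import *
c=snap('wrist','wrist8')
m=mask(c,5,18,120,50,(200,50,440,330));p=depthpts(c,m);z=np.percentile(p[:,2],70);q=p[abs(p[:,2]-z)<.004];print(z,rect(q))
a=rect(q);d=np.array(a[:2])-[512.9,47.6];y=np.radians(12.5);print('plinth frame',d@[np.cos(y),np.sin(y)],d@[-np.sin(y),np.cos(y)])
print(c['state']['tcp_pos'],c['state']['contact_force'])
```

```text
0.07361803543807344 (526.3, -6.1, 78.5, 15.6, 12.7)
plinth frame 1.4595592269309599 -55.32738640911099
[ 0.47894595 -0.01677447  0.16079962] [-0.04777595  0.21335182  0.64078146]
```

View pics/wrist8.png

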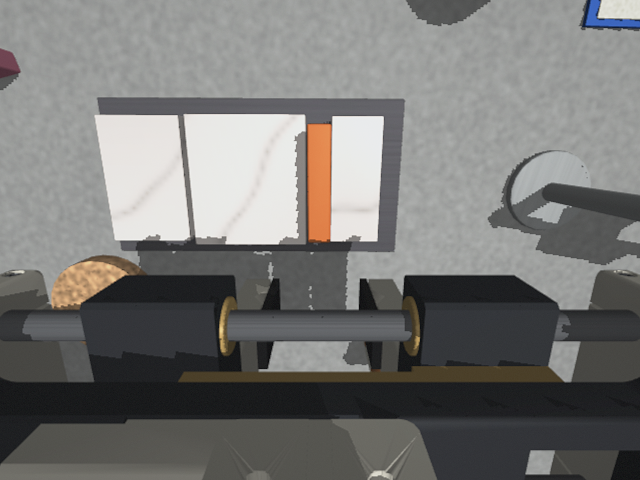

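The spacer is seated at plinth x +1.5 and y −55.3 mm, with its top at 0.0736. In the image it's at (319,182), free of the fingers. Now I'll close the fingers, move over the tile centre (245,180), and press.

```bash
python3 plan.py .5129 .0476 .11 12.5
```

```text
now [ 0.4757 -0.0177  0.1632] [179.88   0.    12.7 ] F [-5.6 -1.5  1.5] w 40.0 t 18.8
[[0.52, -0.57, 0.55], [0.02, 0.0, 0.03]] left 92.1 mm 0.2 deg
[[0.52, -0.57, 0.55], [-0.0, -0.0, -0.0]] left 54.1 mm 0.0 deg
[[0.22, -0.24, 0.23], [0.0, 0.0, 0.0]] left 16.1 mm 0.0 deg
[[0.0, 0.0, 0.0], [-0.0, 0.0, 0.0]] left 0.0 mm 0.0 deg
[[0.0, 0.0, 0.0], [0.0, 0.0, 0.0]] left 0.0 mm 0.0 deg
```

Emit:
apply_moves --targets '[[[0.52,-0.57,0],[0.02,0,0.03],0],[[0.52,-0.57,0],[0,0,0],0],[[0.3,-0.4,0.3],[0,0,0],0],[[0,0,0.8],[0,0,0],0],[[0,0,0],[0,0,0],0]]'

```text
time_s: 19.3
tcp_pos: [0.5151, 0.0568, 0.1196]
eef_rot: [-179.8, -0.3, 12.4]
contact_force: [-1.0, -1.3, -0.6]
gripper_width: 0.0056
```

```bash
python3 plan.py .5129 .0476 .062 12.5
```

```text
now [0.5151 0.0568 0.1196] [-179.84   -0.33   12.39] F [-1.  -1.3 -0.6] w 5.6 t 19.3
[[-0.07, 0.14, 0.94], [-0.02, -0.04, -0.01]] left 58.4 mm 0.4 deg
[[-0.04, 0.07, 0.5], [0.0, 0.0, 0.0]] left 20.4 mm 0.0 deg
[[0.0, 0.0, 0.0], [-0.0, -0.0, -0.0]] left 0.0 mm 0.0 deg
[[0.0, 0.0, 0.0], [-0.0, -0.0, -0.0]] left 0.0 mm 0.0 deg
[[0.0, 0.0, 0.0], [-0.0, -0.0, -0.0]] left 0.0 mm 0.0 deg
```

Emit:
apply_moves --targets '[[[-0.05,0.1,0.7],[-0.02,-0.04,0],0],[[0,0,0.4],[0,0,0],0],[[0,0,0],[0,0,0],0],[[0,0,0.1],[0,0,0],0],[[0,0,0],[0,0,0],0]]'

```text
time_s: 19.8
tcp_pos: [0.5143, 0.0521, 0.0711]
eef_rot: [179.9, 0.1, 12.5]
contact_force: [1.0, 1.0, 0.6]
gripper_width: 0.0004
```

Emit:
apply_moves --targets '[[[0,0,0.25],[0,0,0],0],[[0,0,0.1],[0,0,0],0],[[0,0,0.1],[0,0,0],0],[[0,0,0.1],[0,0,0],0]]'

```text
time_s: 20.2
tcp_pos: [0.516, 0.0526, 0.0507]
eef_rot: [179.9, -0.1, 12.5]
contact_force: [-3.9, 0.5, 8.4]
gripper_width: 0.0003
```

In contact with 8.4 N at z 0.0507, so the tile is moving. Pushing further toward the stop.

Emit:
apply_moves --targets '[[[0,0,0.1],[0,0,0],0],[[0,0,0.15],[0,0,0],0],[[0,0,0.15],[0,0,0],0]]'

```text
time_s: 20.5
tcp_pos: [0.5163, 0.0527, 0.0445]
eef_rot: [179.8, -0.2, 12.8]
contact_force: [-41.0, 6.1, 111.1]
gripper_width: 0.0006
```

That spiked to 111 N against the stop, close to the 120 N limit. Easing off straight away.

Emit:
apply_moves --targets '[[[0,0,0],[0,0,0],0]]'

```text
time_s: 20.6
tcp_pos: [0.516, 0.0527, 0.0473]
eef_rot: [179.8, -0.3, 12.8]
contact_force: [-3.9, -0.9, 8.4]
gripper_width: 0.0002
```

Emit:
apply_moves --targets '[[[0,0,0.07],[0,0,0],0]]'

```text
time_s: 20.7
tcp_pos: [0.516, 0.0527, 0.0464]
eef_rot: [179.8, -0.3, 12.9]
contact_force: [-3.2, -2.1, 8.9]
gripper_width: 0.0003
```

Emit:
apply_moves --targets '[[[0,0,0.08],[0,0,0],0]]'

```text
time_s: 20.8
tcp_pos: [0.5162, 0.0527, 0.045]
eef_rot: [179.8, -0.4, 12.9]
contact_force: [-15.0, 1.6, 40.6]
gripper_width: 0.0005
```

Now at the stop. Checking how it settles while holding this target.

Run:
```python
from h import *
from plant import r
c=snap('side','side9');s=r.get_state();print(s['time_s'],s['tcp_pos'].round(4),s['contact_force'].round(1))
c=snap('wrist','wrist9');s=r.get_state();print(s['time_s'],s['tcp_pos'].round(4),s['contact_force'].round(1))
hsv=cv2.cvtColor(c['img'],cv2.COLOR_BGR2HSV)
w=cv2.inRange(hsv,(0,0,170),(179,60,255));n,l,st,ce=cv2.connectedComponentsWithStats(w)
for i in range(1,n):
    if st[i,4]>600:
        p=depthpts(c,l==i)
        if len(p)>100 and np.median(p[:,2])<.06: print(ce[i].round(),st[i,4],np.median(p[:,2]).round(4))
im=c['img'];x=load('side9')['img'][150:340,230:400];cv2.imwrite('pics/side9c.png',cv2.resize(x,None,fx=3,fy=3,interpolation=cv2.INTER_CUBIC))
```

```text
20.85 [0.5161 0.0527 0.0451] [-9.   0.8 22.3]
20.9 [0.5161 0.0526 0.0452] [-8.3  0.2 24.5]
[154. 234.] 7452 0.0284
[328. 232.] 8867 0.0283
[511. 247.] 4734 0.0283
[505. 361.] 1095 0.0284
```

View pics/wrist9.png

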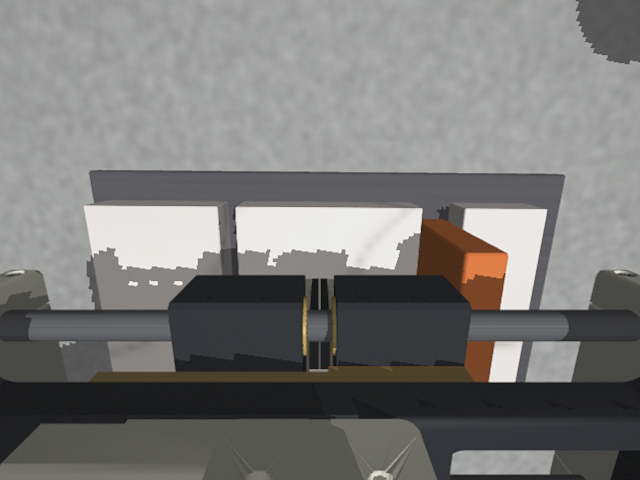

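View pics/side9c.png

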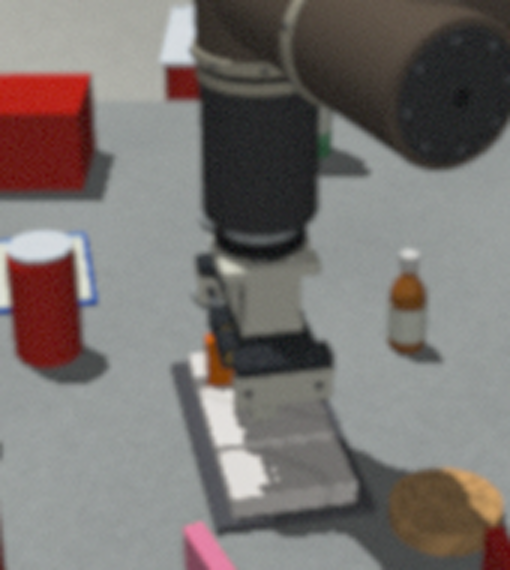

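All three tiles read 0.0283–0.0284, so the middle one at (328,232) is flush. The push holds at about 24 N, and the spacer at (485,270) stands clear of the fingers. One last look from the top at the sign and the bystanders, then I'll hand in.

Run:
```python
from h import *
from plant import r
c=snap('top','top9');s=r.get_state();print(s['tcp_pos'].round(4),s['contact_force'].round(1))
m=mask(c,105,125,120,40,(370,220,470,270));p=depthpts(c,m);q=p[(p[:,2]>.13)&(p[:,2]<.155)];print('sign',len(q),rect(q),np.median(q[:,2]))
c=snap('top','top10');s=r.get_state();print(s['time_s'],s['tcp_pos'].round(4),s['contact_force'].round(1))
a=load('top0')['img'].astype(int);d=np.abs(a-c['img']).max(2)
for n,(u,v) in dict(can_a=(205,182),can_b=(348,183),mini=(352,313),jar=(122,237),green=(545,273),coast=(253,317)).items(): print(n,d[v-12:v+12,u-12:u+12].mean().round(1))
```

```text
[0.5161 0.0527 0.0452] [-8.2  0.8 25. ]
sign 462 (559.9, -288.2, 70.3, 39.5, 89.9) 0.13837732169999462
21.0 [0.5161 0.0527 0.0452] [-9.2  0.3 24.3]
can_a 12.9
can_b 13.8
mini 10.1
jar 11.8
green 6.8
coast 47.0
```

View pics/top10.png

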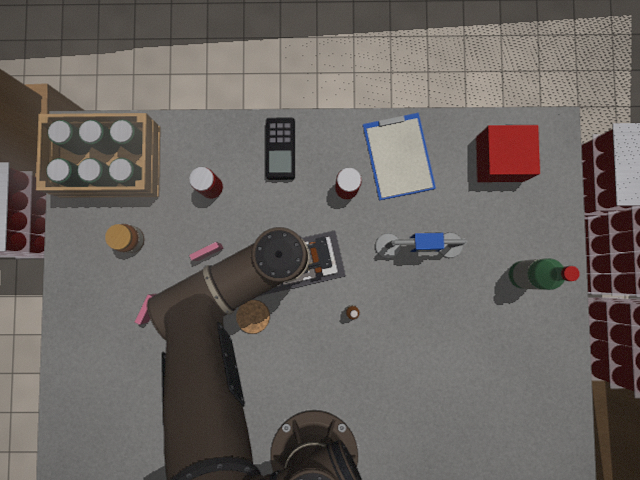

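The sign hangs centred at (429,241), 70×40 mm with its top at 0.138. All bottles, cans, the jar and the coasters stand at their original pixels. The coasters' higher difference value is the arm's shadow. Handing in.

Run:
```python
from plant import r
print(r.close_job())
s=r.get_state();print(s['time_s'],s['tcp_pos'],s['contact_force'])
```

```text
the job is handed in; nothing more can be done
None
the job is handed in; nothing more can be done
```

The blue sign now hangs astride the rail, the orange spacer is fully down in the wide joint, and the middle tile is held flush under the closed fingers. I handed the job in at about 21 s; it reports no verdict.

**Last checks before hand-in:**
- **Sign:** it hangs about 1 mm from the rail's middle along the bar. Its top reads 0.138 m, against 0.140 m expected, which is within the calibration error.
- **Spacer:** it sits at plinth x +1.5 mm and y −55.3 mm, with its top at 0.0736 m. It is free of the fingers.
- **Tile:** all three tiles read 0.0283–0.0284 m. The push stayed steady at about 24 N over several readings.
- **Bottles, cans, jar and coasters:** all still show where they stood at the start in the top view. The arm's shadow fell on the coasters, so I judged those by eye.

**What went wrong on the way:**
- My first attempt to grip the sign lifted off before the slow fingers had closed. The sign had not moved, and I gripped it on the second try.
- While pressing the tile, the wrist force briefly spiked to 111 N on its upward axis against the stop, about 118 N in total (limit 120 N). I eased off at once and pressed again more gently.

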